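# Tare the pigment scale through its recessed key

### The arm

A 7-joint arm with a two-finger parallel gripper is mounted at the origin on a cart in front of the work surface, level with it; the furniture and walls round the work are solid. World frame = base frame: x ahead of the robot, y to its left, z up, the work surface at z = 0. Lengths are in m, angles in rad, forces in N, time in s.
With the tool pointing down it reaches from about 0.4 to 0.925 m from the base axis. Payload 4.1 kg.
Tool frame: the origin (TCP) lies at the very end of the fingers, on their centre line; the grasp point (between the pads) lies 19 mm behind it; z points along the fingers, y is the line along which they close (so a half turn about z gives the same grasp; the last joint's range is limited). The gripper opens to 85 mm and grips with 20 to 120 N. Pads are 22 mm wide; open, the fingers measure 114 mm over their backs; the gripper's body (76 mm by 85 mm) begins 54 mm behind the grasp point. The pads swing forward as they close: fully open they stand 13 mm farther back than shut.
Start: joints at [1.12, 0.398, 0.045, 1.537, -0.019, 1.207, -0.051], TCP at [0.224, -0.61, 0.231] pointing down, gripper open.
Joint ranges: [-2.82, 2.82], [-0.49, 2.23], [-1.37, 1.46], [0, 2.46], [-1.36, 4.5], [0.23, 2], [-2.94, 2.94]. Speed limits (rad/s): [2.57, 2.57, 3.14, 3.14, 3.14, 3.14, 3.14].

### API

Orientations are given as a unit quaternion [x, y, z, w].
In Python, from cell import monitor, optics, workorder, models gives the robot as it stands.
- The arm moves only by the tool servo_tool, never from a script. Its argument "commands" is a list that holds one entry, the list of rows, each a list of 6 numbers: the shift along the world's x, y, z scaled (see below), then the turn, a rotation vector about the world's x, y, z scaled (see below). A call has 1 to 12 rows; each row is the pose to reach, as a shift and turn from the pose commanded when the call began; what a row does not reach only later rows make up. The controller multiplies each number of a shift by 200 mm and each number of a turn by 90 degrees. A row lasts 1/12 s, in which the tool goes at most 41.7 mm and 7.16 degrees, less where a joint would pass 70% of its speed; a pose out of reach is approached as far as the arm can. A call with a number of a shift or a turn outside -1 to 1 is refused whole. A call with a gripper value outside its range is refused whole. "claw" is the closure, from 0 (fully open) to 1 (shut), set as the call begins (left out, the last holds). The fingers move at their own pace and stop on an object; the grip force is fixed at half the most. Time passes only in rows, so rows that repeat a pose let the fingers close. It gives the time, the measured TCP pose, the force, the opening and the grip force at its end, in the units of the state.
- monitor.read_state(): the state, without advancing time (a new reading comes with each control period).
- optics.get_image(name): name is "scene" or "side" or "wrist"; returns (picture, depth): 384x512x3 uint8, blue, green, red; 384x512 float32, m along the optical axis (not along the pixel's ray), 0 where there is no reading.
- optics.camera_model(name): a dict with "intrinsics" (3x3 intrinsics, pixels), "xyz" and "attitude" of the camera in the world; the wrist camera has in their place "tool_from_camera" (4x4, takes a point from camera to tool coordinates, whose origin is the TCP and whose axes are the flange's). Camera axes: x right, y up, looking along -z (the intrinsics and any distortion apply to the point x, -y, -z); pixel columns grow to the right and rows downward; lengths in m; the calibration is good to about 2 mm. A picture is of the moment at which its call begins: read the wrist's pose just before it. camera_model takes no time and is no camera call.
- workorder.hand_in(): hands the job in; it is judged then, once.
Trained networks look in the newest picture that a camera, given by its name, has taken for a name from the list of things; names that differ only in an ending like _2 or _b are one class to them, and where a whole thing is asked for, a point or a joint stands for the part that bears it (a point fixed in the world has none). Each returns a list of dicts, best first, with "score" (0 to 1); they miss things now and then, are a little off and sometimes report something else, mostly with a low value. They report only what shows in the picture. A call takes as long as a camera call.
- models.boxes_of(camera, query): "at" ([x, y, z] in m, in world coordinates, good to about 4 mm: the middle of the surface that is visible of it).
The state is a dict: "time": time; "joints": joint angles; "qd": joint speeds; "joint_torque": joint torques, N m; "ee_pos": TCP position; "tcp_rot": TCP orientation; "ft_force": force on the tool from outside, world axes, zero at the start; "wrist_torque": the same for the moment, N m; "finger_gap": opening from 0.0 (shut) to 1.0 (fully open); "grasp_force": force on a finger pad.
Only numpy, scipy, OpenCV 4.12 (cv2) and the standard library are available. Lean on these libraries where they do the work, as an engineer would, in place of code of your own. Each camera call takes 0.05 s, during which the arm holds its last target. There are 200 camera calls.

### The job

The colour pot stands on the scale, and the scale must be set back to zero for it. Without gripping anything, use the fingertips to push the little dust cover fully aside, to press the sunken tare key in the well right down and keep it down for about a second, then to push the dust cover fully shut again. Leave the power key alone, and do not lift, push or tip the pot or the jars.

Things in the scene. Friction and masses are not known exactly. Their poses are not given: they have to be found in the camera images.
- scale: grey bench scale, fixed. Origin: centre of its underside on the bench; x to its back, y to its left, z up. Housing 280 (x) by 240 (y) mm, flat top 48 mm above the bench. Steel pan 130 mm across at x=+75, y=0, top at 62 mm. Front part, at x=-95: well with dust cover at y=+55, power key at y=-90. Between these and the pan a flat display and a level, under 4 mm high
- well_mouth (a point): centre of the well's mouth, level with the housing's top (48 mm above the bench); axes as the scale's. The well is an upright pit 40 mm (x) by 46 mm (y), 34 mm deep. Beside it, along y, at x=-29 and x=+29 mm from here, run the cover's two guide rails, 6 mm high, at least 47 mm clear between them
- tare_key_top (a point): centre of the top face of the sunken tare key, a black disc 24 mm across in the middle of the well; at rest its top is 18 mm below the mouth of the well (30 mm above the bench)
- tare_key (a joint): how far the tare key is pressed down, m: 0 at rest, 0.006 fully down at its stop. Spring: 1 N to start, 5 N fully down; it springs back by itself
- dust_cover (a joint): position of the dust cover, m: 0 shut over the well, 0.060 fully open at its stop. The cover slides along the scale's -y (to the scale's right) as it opens. It needs about 1 N to slide and stays where it is left; it may start a few mm open
- cover_tab (a point): middle of the top edge of the cover's tab, moves with the cover; axes as the scale's. The cover is a metal plate 52 (x) by 56 (y) mm, 3 mm thick, top 52 mm above the bench; the tab in its middle, 28 (x) by 10 (y) mm, rises 15 mm over the plate (to 67 mm above the bench). Push its +y face to open, its -y face to shut. It is pushed, never pinched
- power_key (a joint): how far the power key is pressed down, m: 0 at rest, 0.004 fully down; it springs back. Not to be pressed
- power_key_top (a point): centre of the top of the power key, a black square key 22 by 22 mm that stands 5 mm proud of the housing's top, on the right end of the scale's front part. Not to be pressed
- pot: the open colour pot on the pan, 71 mm across and 43 mm high, loose. Origin: centre of its underside. Not to be moved
- tall_jar: closed jar beside the right (-y) side of the scale, 48 mm across, 78 mm high, loose. Origin: centre of its underside. Not to be moved
- short_jar: closed jar beside the left (+y) side of the scale, 48 mm across, 58 mm high, loose. Origin: centre of its underside. Not to be moved

How it is judged:
By the outcome, as a careful person would: the job done as asked, in the order asked, and still so for the second after the job is handed in, with the robot touching nothing.
It also fails if it takes over 58 s, if anything falls off the work surface, if the arm or the gripper's body presses on something with over 40 N, if the wrist force passes 120 N, or if a joint passes its speed limit or range.

## Working session

There is one attempt and no reset: what is moved stays moved. The work goes in short steps, Python scripts to look and compute and a tool call to move; the robot and the scene stay as the last step left them, time stands still between calls to the robot, and variables do not carry over. Pictures are saved under pics/ and viewed, at most 10 in all, crops included, and the job is handed in when it is done.

Besides the shell and the picture viewer there is one more tool, called after "Emit:" as name(argument=value, ...) on one line, values as JSON. servo_tool: Moves the arm, as the interface text tells. Shifts and turns lie within -1 to 1; 1 stands for 200 mm of shift or 90 degrees of turn. Its arguments: {"type":"object","properties":{"commands":{"type":"array","items":{"type":"array","items":{"type":"array","items":{"type":"number"}}}},"claw":{"type":"number"}},"required":["commands"]}

```bash
mkdir -p pics; cat > h.py <<'E'
import numpy as np, cv2
from scipy.spatial.transform import Rotation as R
from cell import monitor, optics, workorder, models
def cam(name, fn=None):
    st=monitor.read_state(); im,d=optics.get_image(name); m=optics.camera_model(name)
    if fn: cv2.imwrite('pics/'+fn,im)
    if name=='wrist':
        T=np.eye(4);T[:3,:3]=R.from_quat(st['tcp_rot']).as_matrix();T[:3,3]=st['ee_pos'];T=T@np.array(m['tool_from_camera'])
    else:
        T=np.eye(4);a=np.array(m['attitude']);T[:3,:3]=a if a.shape==(3,3) else R.from_quat(a).as_matrix();T[:3,3]=m['xyz']
    return im,d,np.array(m['intrinsics']),T
def cloud(d,K,T):
    v,u=np.mgrid[:d.shape[0],:d.shape[1]]
    P=np.stack([(u-K[0,2])*d/K[0,0],-(v-K[1,2])*d/K[1,1],-d],-1)
    W=P@T[:3,:3].T+T[:3,3]; W[d==0]=np.nan
    return W
E
python3 - <<'E'
from h import *
print(monitor.read_state())
print(optics.camera_model('scene')); print(optics.camera_model('wrist'))
for c in ['scene','side']:
    im,d,K,T=cam(c,c+'0.png')
    for q in ['scale','cover_tab','power_key_top','pot','tall_jar','short_jar']:
        print(c,q,[(np.round(r['at'],3).tolist(),round(r['score'],2)) for r in models.boxes_of(c,q)[:2]])
cv2.imwrite('pics/both.png',cv2.resize(np.hstack([cv2.imread('pics/scene0.png'),cv2.imread('pics/side0.png')]),(800,300)))
E
```

```text
{'time': 0.0, 'joints': array([ 1.12000088,  0.39919615,  0.04505235,  1.5379046 , -0.01869194,
        1.2069087 , -0.05071531]), 'qd': array([-0.00055627,  0.00069671, -0.00045603,  0.00033554,  0.00073332,
       -0.00080136, -0.00042269]), 'joint_torque': array([ 8.48011240e-06, -4.75134122e+01,  1.36450946e+00, -2.54226387e+01,
        1.14880488e-02,  9.60848643e-03,  4.55433025e-06]), 'ee_pos': array([ 0.22376166, -0.60957835,  0.23025023]), 'tcp_rot': array([ 9.84562160e-01,  1.75032449e-01, -2.49090593e-04, -9.66060787e-04]), 'ft_force': array([-0.42070387,  0.96469621, -0.11397062]), 'wrist_torque': array([-0.0096061 , -0.02426807,  0.04399079]), 'grasp_force': 0.0, 'finger_gap': 1.0031794746693055}
{'intrinsics': array([[399.41278881,   0.        , 252.50426731],
       [  0.        , 399.41278881, 196.03949487],
       [  0.        ,   0.        ,   1.        ]]), 'xyz': array([0.12367186, 0.09830417, 0.73335263]), 'attitude': array([-0.17453511,  0.27058686,  0.8086728 , -0.4923094 ])}
{'intrinsics': array([[272.58599278,   0.        , 255.72917615],
       [  0.        
[... 342 characters left out ...]
1.41476798e-01],
       [ 0.00000000e+00,  0.00000000e+00,  0.00000000e+00,
         1.00000000e+00]])}
scene scale [([0.607, -0.156, 0.048], 0.59)]
scene cover_tab [([0.558, -0.109, 0.051], 0.88)]
scene power_key_top [([0.536, -0.245, 0.051], 0.45)]
scene pot [([0.717, -0.196, 0.09], 0.66)]
scene tall_jar [([0.615, -0.318, 0.055], 0.97)]
scene short_jar [([0.716, -0.022, 0.049], 0.91)]
side scale [([0.618, -0.118, 0.045], 0.75)]
side cover_tab []
side power_key_top [([0.54, -0.244, 0.051], 0.43), ([0.72, -0.014, 0.041], 0.37)]
side pot [([0.718, -0.189, 0.085], 0.56)]
side tall_jar [([0.619, -0.312, 0.061], 0.78), ([0.537, -0.241, 0.05], 0.53)]
side short_jar [([0.717, -0.01, 0.044], 0.84)]
```

View pics/scene0.png

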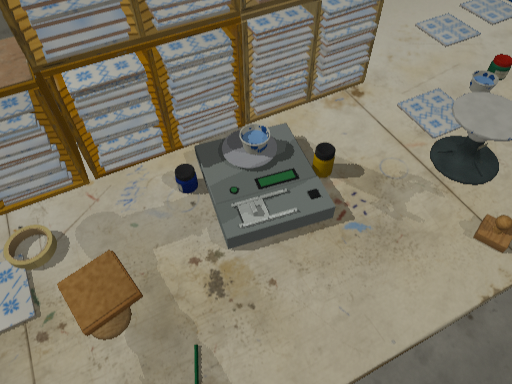

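The picture shows the scale's cover at about (252,208), the power key at (313,194), the pot at (255,135) and the jars at (186,178) and (324,160). Next I fit the housing's pose from depth.

```bash
python3 - <<'E'
from h import *
for c in ['scene','side']:
    im,d,K,T=cam(c); W=cloud(d,K,T)
    m=(abs(W[...,2]-.048)<.008)&(abs(W[...,0]-.62)<.25)&(abs(W[...,1]+.16)<.25)
    m=m.astype(np.uint8); n,l,s,_=cv2.connectedComponentsWithStats(cv2.morphologyEx(m,cv2.MORPH_OPEN,np.ones((3,3))))
    k=1+np.argmax(s[1:,4]); P=W[l==k]
    print(c,len(P),np.median(P[:,2]),cv2.minAreaRect((P[:,:2]*1000).astype(np.float32)))
E
```

```text
scene 8447 0.047774579536136175 ((646.8860473632812, -174.72265625), (240.57504272460938, 281.8093566894531), 81.90081024169922)
side 4953 0.04740626167335332 ((644.1068725585938, -194.1177215576172), (285.66119384765625, 279.77886962890625), 81.48211669921875)
```

Emit:
servo_tool(commands=[[[0.57,0.915,0,0,0,-0.105],[0.57,0.915,0,0,0,-0.105],[0.57,0.915,0,0,0,-0.105],[0.57,0.915,0,0,0,-0.105],[0.57,0.915,0,0,0,-0.105],[0.57,0.915,0,0,0,-0.105],[0.57,0.915,0,0,0,-0.105]]], claw=1)

```text
time: 1.38
ee_pos: [0.3409, -0.4239, 0.2317]
tcp_rot: [0.995, 0.097, 0.001, -0.0]
ft_force: [-0.4, -1.2, -0.3]
finger_gap: 0.01
grasp_force: 0.0
```

Emit:
servo_tool(commands=[[[0.57,0.915,0,0,0,-0.105],[0.57,0.915,0,0,0,-0.105],[0.57,0.915,0,0,0,-0.105],[0.57,0.915,0,0,0,-0.105],[0.57,0.915,0,0,0,-0.105],[0.57,0.915,0,0,0,-0.105],[0.57,0.915,0,0,0,-0.105]]])

```text
time: 1.97
ee_pos: [0.4541, -0.2419, 0.2316]
tcp_rot: [1.0, 0.014, 0.001, -0.0]
ft_force: [0.8, -0.1, -0.7]
finger_gap: 0.005
grasp_force: 0.0
```

Emit:
servo_tool(commands=[[[0.57,0.915,0,0,0,-0.105],[0.57,0.915,0,0,0,-0.105],[0.57,0.915,0,0,0,-0.105],[0.57,0.915,0,0,0,-0.105],[0.57,0.915,0,0,0,-0.105],[0.57,0.915,0,0,0,-0.105],[0.57,0.915,0,0,0,-0.105],[0.57,0.915,0,0,0,-0.105],[0.57,0.915,0,0,0,-0.105]]])

```text
time: 2.72
ee_pos: [0.5653, -0.0651, 0.231]
tcp_rot: [0.997, -0.074, -0.001, 0.001]
ft_force: [-0.2, -0.8, -0.3]
finger_gap: -0.0
grasp_force: 0.0
```

```bash
cat > look.py <<'E'
from h import *
import sys
O=np.array([.647,-.175]);y=np.radians(-8.1);A=np.array([[np.cos(y),-np.sin(y)],[np.sin(y),np.cos(y)]])
WELL=O+A@[-.095,.055]
def main(fn):
    st=monitor.read_state(); print(st['time'],st['ee_pos'],st['tcp_rot'],st['ft_force'],st['finger_gap'])
    im,d,K,T=cam('wrist',fn); W=cloud(d,K,T)
    print('tab',[(np.round(r['at'],4).tolist(),round(r['score'],2)) for r in models.boxes_of('wrist','cover_tab')[:2]])
    print('key',[(np.round(r['at'],4).tolist(),round(r['score'],2)) for r in models.boxes_of('wrist','tare_key_top')[:2]])
    L=(W[...,:2]-WELL)@A   # well frame
    for n,lo,hi in [('tab',.060,.070),('well floor',.005,.025),('rails/..',.0525,.0575)]:
        m=(W[...,2]>lo)&(W[...,2]<hi)&(abs(L[...,0])<.035)&(abs(L[...,1]+.03)<.07)
        if m.sum()>20:
            p=L[m]*1000; print(n,m.sum(),'x',np.percentile(p[:,0],[2,50,98]).round(1),'y',np.percentile(p[:,1],[2,50,98]).round(1),'z',np.median(W[m][:,2]).round(4))
if __name__=='__main__': main(sys.argv[1])
E
python3 look.py w1.png
```

```text
2.7167 [ 0.56533183 -0.06514417  0.23099131] [ 9.97274266e-01 -7.37740031e-02 -5.04087573e-04  1.08621552e-03] [-0.22860685 -0.78810779 -0.26036768] -0.0001164104076895709
tab [([0.56, -0.1113, 0.0524], 0.74)]
key []
tab 216 x [-11.7   1.3  14.8] y [-11.6  -6.7  -2. ] z 0.0659
well floor 36 x [-19.1  -5.5  15.2] y [18.8 20.  21.5] z 0.0137
rails/.. 1111 x [-29.6  13.3  31.9] y [-90.6 -25.3  30.6] z 0.0533
```

View pics/w1.png

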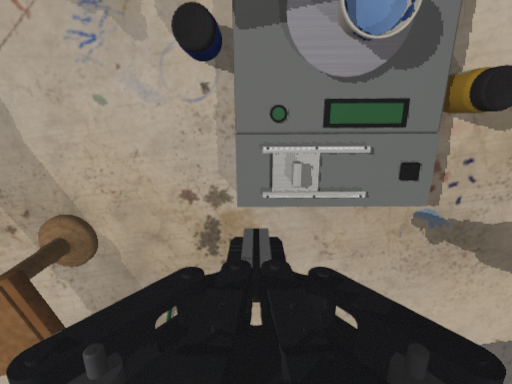

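The tab shows at (297,175), between rails along rows 149 and 194. The cover is a few mm open, with a dark sliver of well at (270,172). The power key is at (410,171). Next: descend beside the tab.

Emit:
servo_tool(commands=[[[0.01,0,-0.2,0,0,0],[0.01,0,-0.4,0,0,0],[0.01,0,-0.55,0,0,0],[0.01,0,-0.7,0,0,0],[0.01,0,-0.8,0,0,0],[0.01,0,-0.865,0,0,0],[0.01,0,-0.865,0,0,0],[0.01,0,-0.865,0,0,0],[0.01,0,-0.865,0,0,0]]])

```text
time: 3.62
ee_pos: [0.5689, -0.062, 0.0595]
tcp_rot: [0.997, -0.072, 0.001, 0.0]
ft_force: [0.1, -0.4, 0.5]
finger_gap: 0.001
grasp_force: 0.0
```

Emit:
servo_tool(commands=[[[-0.007,-0.05,-0.01,0,0,0],[-0.014,-0.1,-0.01,0,0,0],[-0.021,-0.15,-0.01,0,0,0],[-0.028,-0.2,-0.01,0,0,0],[-0.035,-0.25,-0.01,0,0,0],[-0.042,-0.3,-0.01,0,0,0],[-0.049,-0.345,-0.01,0,0,0],[-0.054,-0.38,-0.01,0,0,0],[-0.057,-0.4,-0.01,0,0,0],[-0.057,-0.4,-0.01,0,0,0],[-0.057,-0.4,-0.01,0,0,0]]])

```text
time: 4.53
ee_pos: [0.5561, -0.1416, 0.056]
tcp_rot: [0.997, -0.072, -0.001, 0.0]
ft_force: [-0.1, -0.3, -0.5]
finger_gap: -0.0
grasp_force: 0.0
```

```bash
python3 look.py w2.png
```

```text
4.5333 [ 0.55610442 -0.14159596  0.05597335] [ 9.97433627e-01 -7.15951340e-02 -5.19731258e-04  1.62847357e-04] [-0.07473421 -0.3473328  -0.51949426] -0.0004709955495087224
tab [([0.5587, -0.1683, 0.0525], 0.63)]
key [([0.5612, -0.1058, 0.0343], 0.7)]
tab 1224 x [-10.1   7.2  15.4] y [-60.2 -53.7 -24.6] z 0.0658
well floor 1928 x [-19.   -8.1  12.2] y [-19.6   5.2  23.1] z 0.0135
rails/.. 2641 x [-24.9  28.8  32.9] y [-90.7 -30.7  31.2] z 0.0531
```

View pics/w2.png

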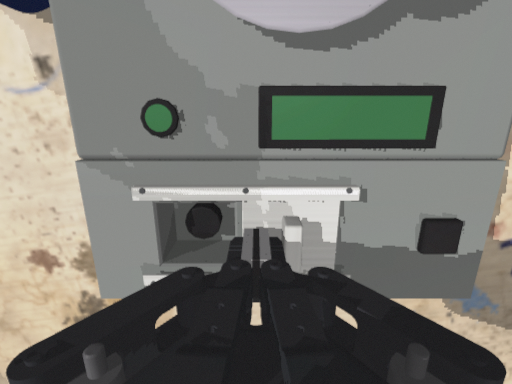

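The well is open, with the black key at (204,220) and the tab at (293,230) against the fingertips. The cover still has a few mm to go.

Emit:
servo_tool(commands=[[[-0.002,-0.012,0,0,0,0],[-0.004,-0.025,0,0,0,0],[-0.005,-0.032,0,0,0,0],[-0.005,-0.035,0,0,0,0],[-0.005,-0.035,0,0,0,0]]])

```text
time: 5.1
ee_pos: [0.5555, -0.1477, 0.0562]
tcp_rot: [0.997, -0.071, -0.0, -0.0]
ft_force: [-0.3, 1.0, 0.3]
finger_gap: -0.003
grasp_force: 0.7
```

Emit:
servo_tool(commands=[[[-0.001,-0.01,0,0,0,0],[-0.002,-0.015,0,0,0,0],[-0.002,-0.015,0,0,0,0],[-0.002,-0.015,0,0,0,0]]])

```text
time: 5.43
ee_pos: [0.5554, -0.148, 0.0562]
tcp_rot: [0.998, -0.071, -0.0, -0.002]
ft_force: [0.1, 6.7, 0.5]
finger_gap: -0.003
grasp_force: 2.9
```

Emit:
servo_tool(commands=[[[0.004,0.04,0.02,0,0,0],[0.012,0.1,0.07,0,0,0],[0.025,0.17,0.07,0,0,0],[0.033,0.22,0.07,0,0,0],[0.033,0.22,0.07,0,0,0],[0.033,0.22,0.03,0,0,0],[0.033,0.22,-0.02,0,0,0],[0.033,0.22,-0.06,0,0,0],[0.033,0.22,-0.1,0,0,0],[0.033,0.22,-0.1,0,0,0]]])

```text
time: 6.27
ee_pos: [0.5597, -0.1078, 0.0337]
tcp_rot: [0.997, -0.072, -0.002, 0.0]
ft_force: [-0.0, 0.2, -0.1]
finger_gap: 0.003
grasp_force: 0.0
```

```bash
python3 look.py w3.png
```

```text
6.2667 [ 0.55966677 -0.10778173  0.0336862 ] [ 9.97407443e-01 -7.19204935e-02 -2.41559022e-03  3.01582473e-05] [-0.03250466  0.24767435 -0.10628093] 0.002535704438015574
tab [([0.5574, -0.167, 0.0489], 0.64)]
key []
tab 2008 x [-10.3   6.2  15.4] y [-64.3 -56.4   7.1] z 0.0657
well floor 1546 x [-18.9  -1.7  11.6] y [-23.2  11.9  23. ] z 0.0133
rails/.. 4234 x [-27.6  28.1  32.9] y [-91.1 -38.3  29.1] z 0.0532
```

View pics/w3.png

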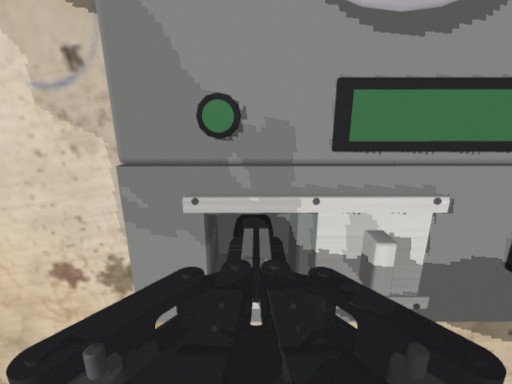

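The fingertips are inside the well over the key, whose front rim shows at (253,228). The cover is fully open at the right. Now I press and hold.

Emit:
servo_tool(commands=[[[0.01,0,-0.02,0,0,0],[0.01,0,-0.04,0,0,0],[0.01,0,-0.055,0,0,0],[0.01,0,-0.065,0,0,0],[0.01,0,-0.07,0,0,0],[0.01,0,-0.07,0,0,0],[0.01,0,-0.07,0,0,0]]])

```text
time: 7.0
ee_pos: [0.5651, -0.1073, 0.024]
tcp_rot: [0.997, -0.071, 0.001, 0.0]
ft_force: [-0.3, 0.2, 10.0]
finger_gap: -0.001
grasp_force: 5.0
```

Fully down: z is 24 mm and the force is 10 N, above the 5 N of the spring. I hold about a second, then lift out.

Emit:
servo_tool(commands=[[[0,0,0,0,0,0],[0,0,0,0,0,0],[0,0,0,0,0,0],[0,0,0,0,0,0],[0,0,0,0,0,0],[0,0,0,0,0,0],[0,0,0,0,0,0],[0,0,0,0,0,0],[0,0,0,0,0,0],[0,0,0,0,0,0],[0,0,0,0,0,0],[0,0,0,0,0,0]]])

```text
time: 8.0
ee_pos: [0.5651, -0.1074, 0.024]
tcp_rot: [0.997, -0.071, 0.001, 0.0]
ft_force: [-0.1, -0.0, 10.8]
finger_gap: 0.001
grasp_force: 4.9
```

Emit:
servo_tool(commands=[[[0,0,0.1,0,0,0],[0,0,0.2,0,0,0],[0,0,0.315,0,0,0],[0,0,0.34,0,0,0],[-0.02,-0.12,0.34,0,0,0],[-0.04,-0.25,0.34,0,0,0],[-0.06,-0.38,0.34,0,0,0],[-0.069,-0.44,0.34,0,0,0],[-0.069,-0.44,0.34,0,0,0],[-0.069,-0.44,0.34,0,0,0]]])

```text
time: 8.83
ee_pos: [0.5497, -0.1946, 0.0897]
tcp_rot: [0.997, -0.072, -0.001, -0.001]
ft_force: [0.0, -0.2, 0.4]
finger_gap: -0.002
grasp_force: 0.0
```

Emit:
servo_tool(commands=[[[0,0,-0.06,0,0,0],[0,0,-0.12,0,0,0],[0,0,-0.16,0,0,0],[0,0,-0.165,0,0,0],[0,0,-0.165,0,0,0]]])

```text
time: 9.25
ee_pos: [0.5493, -0.194, 0.0559]
tcp_rot: [0.997, -0.071, -0.001, -0.0]
ft_force: [-0.2, 0.7, 0.1]
finger_gap: 0.001
grasp_force: 0.0
```

Emit:
servo_tool(commands=[[[0.006,0.04,0,0,0,0],[0.012,0.085,0,0,0,0],[0.018,0.13,0,0,0,0],[0.025,0.175,0,0,0,0],[0.031,0.22,0,0,0,0],[0.037,0.26,0,0,0,0],[0.042,0.295,0,0,0,0],[0.045,0.315,0,0,0,0],[0.046,0.325,0,0,0,0],[0.047,0.332,0,0,0,0],[0.047,0.335,0,0,0,0],[0.047,0.335,0,0,0,0]]])

```text
time: 10.25
ee_pos: [0.5595, -0.1284, 0.0574]
tcp_rot: [0.997, -0.072, 0.0, 0.0]
ft_force: [0.3, -0.5, 0.4]
finger_gap: -0.004
grasp_force: 0.3
```

Emit:
servo_tool(commands=[[[0.001,0.01,0,0,0,0],[0.003,0.02,0,0,0,0],[0.003,0.02,0,0,0,0],[0.003,0.02,0,0,0,0]]])

```text
time: 10.58
ee_pos: [0.5599, -0.124, 0.0573]
tcp_rot: [0.997, -0.071, -0.0, -0.0]
ft_force: [0.9, -0.7, 0.8]
finger_gap: 0.002
grasp_force: 0.4
```

Emit:
servo_tool(commands=[[[0.001,0.01,0,0,0,0],[0.003,0.02,0,0,0,0],[0.003,0.02,0,0,0,0],[0.003,0.02,0,0,0,0]]])

```text
time: 10.92
ee_pos: [0.56, -0.1236, 0.0573]
tcp_rot: [0.997, -0.072, -0.0, 0.002]
ft_force: [-0.3, -6.8, 0.2]
finger_gap: -0.001
grasp_force: 3.1
```

```bash
python3 look.py w4.png
```

```text
10.9167 [ 0.55996253 -0.12356356  0.05730392] [ 9.97379825e-01 -7.23140607e-02 -3.00981697e-04  2.01779880e-03] [-0.29437856 -6.78038264  0.15348796] -0.0009948268141584627
tab [([0.5696, -0.0979, 0.0501], 0.86)]
key []
tab 983 x [-8.4  8.7 15.6] y [-28.6  -1.4   4.6] z 0.0658
rails/.. 2685 x [-27.4  28.5  32.8] y [-91.3 -33.6  29.6] z 0.0532
```

View pics/w4.png

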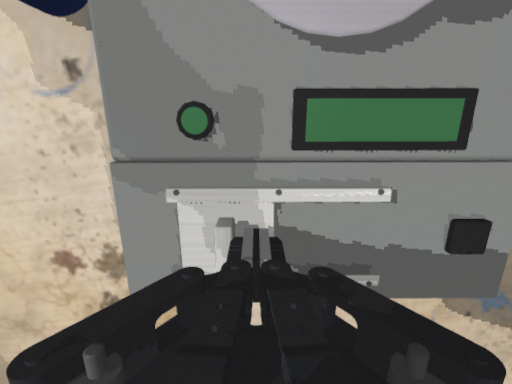

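The cover lies at the left end of the rails over the well, with the tab at (226,232) and no dark gap showing. The push met the stop at 6.8 N. Now I back off and rise.

Emit:
servo_tool(commands=[[[-0.007,-0.05,0,0,0,0],[-0.014,-0.1,0,0,0,0],[-0.014,-0.1,0.1,0,0,0],[-0.014,-0.1,0.3,0,0,0],[-0.014,-0.1,0.5,0,0,0],[-0.014,-0.1,0.7,0,0,0],[-0.014,-0.1,0.8,0,0,0],[-0.014,-0.1,0.8,0,0,0],[-0.014,-0.1,0.8,0,0,0]]])

```text
time: 11.82
ee_pos: [0.5583, -0.1404, 0.2185]
tcp_rot: [0.997, -0.072, 0.001, 0.0]
ft_force: [0.1, -0.4, -0.4]
finger_gap: 0.001
grasp_force: 0.0
```

```bash
python3 look.py w5.png; python3 -c "
from h import *
cam('scene')
for q in ['pot','tall_jar','short_jar']: print(q,[np.round(r['at'],3).tolist() for r in models.boxes_of('scene',q)[:1]])"
```

```text
11.8167 [ 0.55830019 -0.14038859  0.21851543] [ 9.97438702e-01 -7.15164502e-02  1.19728048e-03  2.71783707e-06] [ 0.0550025  -0.37859678 -0.42884581] 0.001466036588190377
tab [([0.5602, -0.1066, 0.0502], 0.94)]
key []
tab 226 x [-12.    1.9  15. ] y [-5.  -0.4  4.4] z 0.0659
rails/.. 1180 x [-29.5  25.2  32.2] y [-90.4 -28.9  30.3] z 0.0533
pot [[0.701, -0.177, 0.091]]
tall_jar [[0.611, -0.318, 0.056]]
short_jar [[0.717, -0.024, 0.05]]
```

View pics/w5.png

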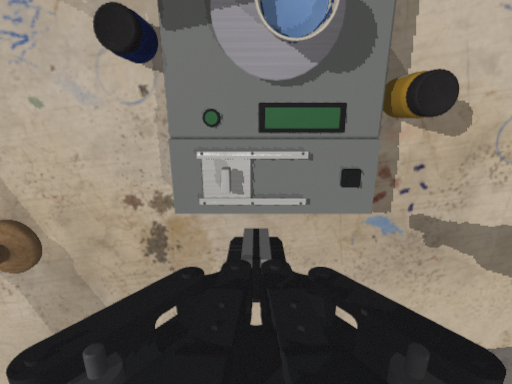

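The cover is shut: the tab at (226,180) measures −0.4 mm from the well's centre. The power key at (351,178) and both jars are undisturbed. The pot was never approached. Its reported shift comes from the arm partly hiding it in the scene view.

```bash
python3 -c "
from cell import workorder
print(workorder.hand_in())"
```

```text
the job is handed in; nothing more can be done
None
```

The job is handed in: I opened the dust cover to its stop, held the tare key fully down for just over a second, then pushed the cover fully shut; the power key, pot and jars were not touched.

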